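# Lay the green egg cups on their saucers

## Task

Lay three breakfast places on the ledge: stand each of the three green egg cups upright in the middle of the saucer whose colour matches the cup's inside (red, yellow, blue). Carry them one at a time, without tipping or dropping them, and leave the white egg cup, the green tumbler and the measuring cup where they stand.

Things in the scene. Friction and masses are not known exactly. Their poses are not given: they have to be found in the camera images.
- cup_red: Loose plastic egg cup, green outside, the inside of its bowl red. 60 mm high, 60 g. Round foot 62 mm across, stem 24 mm thick, then a bowl with upright outer walls 48 mm across from 32 mm up to the lip at 60 mm. Origin: centre of its underside; z up; it is round, x and y have no meaning. Stands upright among the saucers, white cup and tumbler, 110 mm or more between centres.
- cup_yellow: Loose plastic egg cup, green outside, the inside of its bowl yellow. 60 mm high, 60 g. Round foot 62 mm across, stem 24 mm thick, then a bowl with upright outer walls 48 mm across from 32 mm up to the lip at 60 mm. Origin: centre of its underside; z up; it is round, x and y have no meaning. Stands upright among the saucers, white cup and tumbler, 110 mm or more between centres.
- cup_blue: Loose plastic egg cup, green outside, the inside of its bowl blue. 60 mm high, 60 g. Round foot 62 mm across, stem 24 mm thick, then a bowl with upright outer walls 48 mm across from 32 mm up to the lip at 60 mm. Origin: centre of its underside; z up; it is round, x and y have no meaning. Stands upright among the saucers, white cup and tumbler, 110 mm or more between centres.
- saucer_red: Round saucer, red all over, fixed to the ledge. 100 mm across, flat inner floor about 82 mm across and 5 mm above the ledge, rim 12 mm above the ledge. Origin: centre of its underside, at ledge height; z up.
- saucer_yellow: Round saucer, yellow all over, fixed to the ledge. 100 mm across, flat inner floor about 82 mm across and 5 mm above the ledge, rim 12 mm above the ledge. Origin: centre of its underside, at ledge height; z up.
- saucer_blue: Round saucer, blue all over, fixed to the ledge. 100 mm across, flat inner floor about 82 mm across and 5 mm above the ledge, rim 12 mm above the ledge. Origin: centre of its underside, at ledge height; z up.
- white_cup: Loose plastic egg cup, white outside, the inside of its bowl yellow. 60 mm high, 60 g. Round foot 62 mm across, stem 24 mm thick, then a bowl with upright outer walls 48 mm across from 32 mm up to the lip at 60 mm. Origin: centre of its underside; z up; it is round, x and y have no meaning. Same shape as the green ones, but not one of them: stays where it is.
- tumbler: Green plastic drinking tumbler, loose, plain and green inside too, no foot: 66 mm across at the mouth, 85 mm high. Origin: centre of its underside; z up. Not an egg cup: stays where it is.
- measuring_cup: Aluminium measuring cup with one side handle, loose, towards the right (-y) end of the ledge: 80 mm across, 80 mm high; the handle sticks out about 35 mm on its own +y side. Origin: centre of its underside; z up. Stays where it is.
There are look-alikes about, which are no part of the job. Leave any black or brown look-alike of the cup_red alone.

How it is judged:
At the end, for the whole second after the job is handed in: Each green egg cup stands upright (within 0.1 rad) on the floor of the saucer of its inside colour (base 2 to 9 mm above the saucer's underside), within 12 mm of its centre, released and at rest; white egg cup, green tumbler and measuring cup are within 20 mm of where they began (horizontal distance between cup_red and saucer_red below 0.012 m and z of cup_red in the frame of saucer_red between 0.002 and 0.009 m and angle between each of cup_red, cup_yellow, cup_blue's own z axis and vertical below 0.1 rad and linear speed of each of cup_red, cup_yellow, cup_blue below 0.02 m/s and angular speed of each of cup_red, cup_yellow, cup_blue below 0.2 rad/s and contact force between the fingers and cup_red below 0.1 N and horizontal distance between cup_yellow and saucer_yellow below 0.012 m and z of cup_yellow in the frame of saucer_yellow between 0.002 and 0.009 m and contact force between the fingers and cup_yellow below 0.1 N and horizontal distance between cup_blue and saucer_blue below 0.012 m and z of cup_blue in the frame of saucer_blue between 0.002 and 0.009 m and contact force between the fingers and cup_blue below 0.1 N and distance of each of white_cup, tumbler, measuring_cup from where it was at the start of the episode below 0.02 m); the robot touches nothing.
It fails at once if a green egg cup is tipped over (more than 45 degrees) (angle between any of cup_red, cup_yellow, cup_blue's own z axis and vertical above 0.785 rad).
It fails at once if a green egg cup is dropped (faster than 0.8 m/s, a fall of about 30 mm, with no finger on it) ((linear speed of cup_red above 0.8 m/s and contact force between the fingers and cup_red below 0.05 N) or (linear speed of cup_yellow above 0.8 m/s and contact force between the fingers and cup_yellow below 0.05 N) or (linear speed of cup_blue above 0.8 m/s and contact force between the fingers and cup_blue below 0.05 N)).
It fails at once if the white egg cup, green tumbler or measuring cup is shifted more than 20 mm or tipped (distance of any of white_cup, tumbler, measuring_cup from where it was at the start of the episode above 0.02 m or angle between any of white_cup, tumbler, measuring_cup's own z axis and vertical above 0.5 rad).
It also fails if it takes over 90 s, if anything falls off the work surface, if the arm or the gripper's body presses on something with over 40 N, if the wrist force passes 120 N, or if a joint passes its speed limit or range.

## Robot

A 6-joint arm with a two-finger parallel gripper is mounted at the origin on the work surface. World frame = base frame: x ahead of the robot, y to its left, z up, the work surface at z = 0. Lengths are in m, angles in rad, forces in N, time in s.
With the tool pointing down it reaches from about 0.25 to 0.8 m from the base axis. Payload 3.9 kg.
Tool frame: the origin (TCP) lies at the very end of the fingers, on their centre line; the grasp point (between the pads) lies 19 mm behind it; z points along the fingers, y is the line along which they close (so a half turn about z gives the same grasp; the last joint's range is limited). The gripper opens to 85 mm and grips with 20 to 120 N. Pads are 22 mm wide; open, the fingers measure 114 mm over their backs; the gripper's body (76 mm by 85 mm) begins 54 mm behind the grasp point. The pads swing forward as they close: fully open they stand 13 mm farther back than shut.
Start: joints at [-1.129, 0.26, -0.138, 1.173, 0, 1.571], TCP at [0.224, -0.475, 0.231] pointing down, gripper open.
Joint ranges: [-2.78, 2.78], [-0.83, 1.72], [-1.28, 1.37], [-1.9, 2.12], [-1.57, 1.48], [-3.14, 3.14]. Speed limits (rad/s): [2.57, 2.57, 3.14, 3.14, 3.14, 3.14].

## Interface

Orientations are given as [roll, pitch, yaw] about the fixed x, y, z axes, in that order (R = Rz(yaw) Ry(pitch) Rx(roll)).
In Python, from bench import get_state, grab_frame, camera_model, job_done, look_for, outline_of gives the robot as it stands.
- The arm moves only by the shell command python3 -m crank 'ROWS' [OPENING] [FORCE]. ROWS is text: rows parted by semicolons, each of 6 numbers parted by spaces: the shift along the tool's x, y, z in mm, then the turn, a rotation vector about the tool's x, y, z in rad. In form: dx dy dz rx ry rz; .... A call has exactly 5 rows; each row shifts and turns the commanded pose from where the row before left it, along the tool's axes as they then stand; what a row does not reach is not made up. A row lasts 1/10 s, in which the tool goes at most 50 mm and 8.59 degrees, less where a joint would pass 70% of its speed; a pose out of reach is approached as far as the arm can. A call is refused whole if a number of a shift passes 50 or a number of a turn 0.15, either way. A call with a gripper value outside its range is refused whole. OPENING is the opening, from 0 (shut) to 1 (fully open), set as the call begins (- or left out, the last holds). The fingers move at their own pace and stop on an object; FORCE is the grip in N (left out, the last holds). Time passes only in rows, so rows that do not move let the fingers close, or fill a call up. It gives the time, the measured TCP pose, the force, the opening and the grip force at its end, in the units of the state.
- get_state(): the state, without advancing time (a new reading comes with each control period).
- grab_frame(name): name is "scene" or "side" or "wrist"; returns the picture (480x640x3 uint8, blue, green, red); there is no depth.
- camera_model(name): a dict with "camera_matrix" (3x3 intrinsics, pixels), "rvec" (rotation vector, rad) and "tvec" (3), from world to camera coordinates, as OpenCV has them. Camera axes: x right, y down, z forward; pixel columns grow to the right and rows downward; lengths in m; the calibration is good to about 2 mm. A picture is of the moment at which its call begins: read the wrist's pose just before it. camera_model takes no time and is no camera call; for the wrist camera it gives the pose at the moment of the call.
- job_done(): hands the job in; it is judged then, once.
Trained networks look in the newest picture that a camera, given by its name, has taken for a name from the list of things; names that differ only in an ending like _2 or _b are one class to them, and where a whole thing is asked for, a point or a joint stands for the part that bears it (a point fixed in the world has none). Each returns a list of dicts, best first, with "confidence" (0 to 1); they miss things now and then, are a little off and sometimes report something else, mostly with a low value. They report only what shows in the picture. A call takes as long as a camera call. They do not tell look-alikes from the thing itself.
- look_for(query, camera): "point" ([x, y, z] in m, in world coordinates, good to about 4 mm: the middle of the surface that is visible of it).
- outline_of(query, camera): "region" (480x640 bool, what is visible of it).
The state is a dict: "time": time; "joint_pos": joint angles; "dq": joint speeds; "tau": joint torques, N m; "ee_pos": TCP position; "tool_rot": TCP orientation; "force": force on the tool from outside, world axes, zero at the start; "torque": the same for the moment, N m; "gripper_width": finger opening in m; "grasp_force": force on a finger pad.
Only numpy, scipy, OpenCV 4.12 (cv2) and the standard library are available. Lean on these libraries where they do the work, as an engineer would, in place of code of your own. Each camera call takes 0.05 s, during which the arm holds its last target. There are 200 camera calls.

## Working session

There is one attempt and no reset: what is moved stays moved. The work goes in short steps, Python scripts to look and compute and a shell command to move; the robot and the scene stay as the last step left them, time stands still between calls to the robot, and variables do not carry over. Pictures are saved under pics/ and viewed, at most 14 in all, crops included, and the job is handed in when it is done.

```bash
mkdir -p pics; ls; python3 - <<'E'
from bench import *
import cv2,numpy as np
s=get_state();print(s['time'],s['ee_pos'],s['tool_rot'],s['gripper_width'])
for n in ['scene','side']:
    im=grab_frame(n);cv2.imwrite(f'pics/{n}0.png',im)
    m=camera_model(n);R=cv2.Rodrigues(np.array(m['rvec']))[0];print(n,(-R.T@np.array(m['tvec'])).round(3),R[2].round(2))
E
```

```text
pics
0.0 [ 0.22419292 -0.47398195  0.23047824] [-3.13968627e+00 -2.75822098e-06  4.41818094e-01] 0.08547899575408659
scene [ 1.384 -0.539  1.111] [-0.56  0.33 -0.76]
side [ 0.37  -0.739  0.572] [ 0.27  0.74 -0.62]
```

View pics/scene0.png

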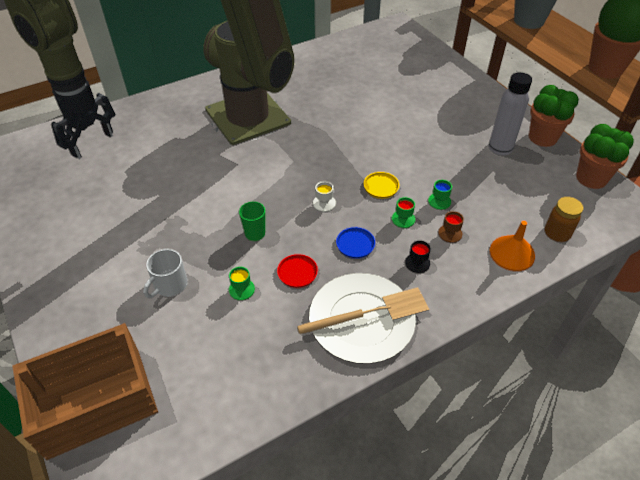

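View pics/side0.png

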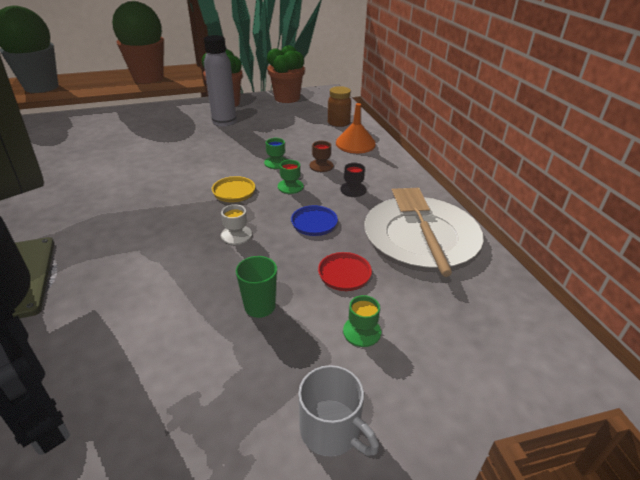

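Scene picture: the green cups are yellow-inside (240,283), red-inside (404,211) and blue-inside (441,194). The saucers are red (297,270), blue (355,242) and yellow (381,185). Things that could be mistaken for a green cup: black cup with red inside (419,256), brown cup with red inside (453,226), white cup (324,195) and tumbler (253,221). I choose only the green-outside cups.

```bash
cat > h.py <<'E'
from bench import *
import cv2,numpy as np
from scipy.optimize import least_squares
def proj(m,P): return cv2.projectPoints(np.asarray(P,float).reshape(-1,3),np.array(m['rvec']),np.array(m['tvec']),np.array(m['camera_matrix']),None)[0].reshape(-1,2)
t=np.linspace(0,2*np.pi,90)
def circ(x,y,z,r): return np.c_[x+r*np.cos(t),y+r*np.sin(t),z+0*t]
SH={'cup':[(0.0,.031),(.003,.031),(.032,.024),(.06,.024)],'saucer':[(.012,.05),],'tumbler':[(.085,.033)]}
def bbox(p): return np.r_[p.min(0),p.max(0)]
def model(m,kind,x,y,z0=0): return bbox(np.vstack([proj(m,circ(x,y,z0+z,r)) for z,r in SH[kind]]))
def fit(obs,kind,x0):  # obs: list of (cam model, bbox)
    f=lambda v: np.concatenate([model(m,kind,v[0],v[1],v[2])-b for m,b in obs])
    r=least_squares(f,[*x0[:2],0],loss='soft_l1'); return r.x,f(r.x)
E
python3 - <<'E'
from h import *
M={n:camera_model(n) for n in ['scene','side']}
for n in M: grab_frame(n)
pts={};regs={}
for q in ['cup_red','cup_yellow','cup_blue','white_cup','tumbler','measuring_cup','saucer_red','saucer_yellow','saucer_blue']:
    print(q,[(np.round(d['point'],3).tolist(),round(d['confidence'],2),proj(M['scene'],d['point'])[0].round().tolist()) for d in look_for(q,'scene') if d['confidence']>.3])
    kind='saucer' if 'saucer' in q else 'tumbler' if q=='tumbler' else 'cup'
    if q=='measuring_cup' : continue
    P=[d['point'] for d in look_for(q,'side') if d['confidence']>.3]
    print('   side',np.round(P,3).tolist())
    for n in M:
        for d in outline_of(q,n):
            if d['confidence']<.3: continue
            r=np.argwhere(d['region']); print('   ',n,round(d['confidence'],2),(r.min(0)[::-1]).tolist(),(r.max(0)[::-1]).tolist(),len(r))
E
```

```text
cup_red [([0.708, 0.23, 0.041], 0.94, [451.0, 225.0]), ([0.748, 0.102, 0.038], 0.93, [419.0, 256.0]), ([0.611, 0.155, 0.041], 0.78, [404.0, 211.0])]
   side [[0.6, 0.152, 0.036], [0.74, 0.096, 0.038], [0.7, 0.223, 0.034]]
    scene 0.97 [405, 240] [429, 273] 667
    scene 0.96 [438, 212] [463, 243] 623
    scene 0.75 [391, 197] [414, 228] 586
    scene 0.48 [276, 254] [316, 287] 1105
    side 0.97 [278, 159] [303, 194] 727
    side 0.78 [341, 162] [367, 197] 748
    side 0.62 [310, 140] [333, 171] 581
cup_yellow [([0.605, -0.304, 0.043], 0.9, [239.0, 282.0])]
   side [[0.591, -0.309, 0.044]]
    scene 0.74 [228, 267] [254, 300] 687
    side 0.93 [343, 295] [381, 346] 1556
cup_blue [([0.61, 0.276, 0.037], 0.6, [441.0, 196.0])]
   side [[0.596, 0.274, 0.038]]
    scene 0.95 [428, 180] [451, 208] 516
    side 0.82 [264, 137] [285, 169] 563
white_cup [([0.456, 0.009, 0.038], 0.93, [324.0, 196.0]), ([0.512, -0.443, 0.045], 0.56, [168.0, 278.0])]
   side [[0.45, 0.002, 0.044]]
    scene 0.66 [313, 182] [334, 211] 515
    side 0.74 [222, 204] [251, 245] 994
tumbler [([0.465, -0.202, 0.056], 0.58, [252.0, 223.0])]
   side [[0.45, -0.213, 0.061]]
    scene 0.73 [336, 227] [374, 258] 964
    scene 0.62 [238, 201] [264, 240] 864
    side 0.93 [234, 256] [276, 318] 2148
measuring_cup [([0.511, -0.445, 0.045], 0.56, [167.0, 278.0])]
saucer_red [([0.616, -0.16, 0.008], 0.74, [297.0, 270.0])]
   side [[0.615, -0.159, 0.005]]
    scene 0.97 [277, 255] [317, 287] 1070
    scene 0.4 [239, 201] [264, 240] 865
    side 0.63 [319, 252] [371, 290] 1611
saucer_yellow [([0.47, 0.183, 0.001], 0.87, [381.0, 186.0])]
   side [[0.476, 0.184, 0.004], [0.62, -0.162, 0.01], [0.447, -0.215, 0.063]]
    scene 0.67 [363, 172] [398, 198] 738
    side 0.91 [212, 176] [255, 202] 902
saucer_blue [([0.612, 0.004, 0.003], 0.64, [354.0, 244.0])]
   side [[0.614, 0.011, 0.008]]
    side 0.71 [291, 205] [337, 235] 1144
```

```bash
cat > meas.py <<'E'
from h import *
HS={'green':((50,90,40),(75,255,255)),'red':((0,150,60),(6,255,255)),'yellow':((20,140,80),(33,255,255)),'blue':((108,150,50),(126,255,255)),'white':((0,0,175),(179,40,255))}
def mask(im,c,z):
    h=cv2.cvtColor(im,cv2.COLOR_BGR2HSV); m=np.zeros(im.shape[:2],bool)
    for k in c:
        m|=cv2.inRange(h,*HS[k])>0
        if k=='red': m|=cv2.inRange(h,(174,150,60),(179,255,255))>0
    w=np.zeros_like(m); a,b,c_,d=[int(v) for v in z]; w[max(b,0):max(d,0),max(a,0):max(c_,0)]=1
    return m&w
def measure(cams,kind,cols,x0,pad=5,z0=0):
    obs=[]
    for n in cams:
        M,im=cams[n]; g=model(M,kind,x0[0],x0[1],z0); m=mask(im,cols,g+[-pad,-pad,pad,pad])
        k,l,st,_=cv2.connectedComponentsWithStats(m.astype(np.uint8)); 
        j=1+st[1:,4].argmax(); s=st[j]; obs.append((M,np.r_[s[0]-.5,s[1]-.5,s[0]+s[2]-.5,s[1]+s[3]-.5]))
    return fit(obs,kind,x0)
E
python3 - <<'E'
from meas import *
cams={n:(camera_model(n),cv2.imread(f'pics/{n}0.png')) for n in ['scene','side']}
for q,k,c,x in [('cup_red','cup',['green','red'],(.605,.153)),('cup_yellow','cup',['green','yellow'],(.598,-.307)),('cup_blue','cup',['green','blue'],(.603,.275)),
 ('saucer_red','saucer',['red'],(.615,-.16)),('saucer_yellow','saucer',['yellow'],(.473,.184)),('saucer_blue','saucer',['blue'],(.613,.007))]:
    v,r=measure(cams,k,c,x); print(q,v.round(4),'res px',r.round(1))
im=cams['scene'][1]; cv2.imwrite('pics/crop0.png',cv2.resize(im[165:305,220:470],None,fx=3.2,fy=3.2,interpolation=cv2.INTER_CUBIC))
E
```

```text
cup_red [ 0.601   0.1662 -0.0007] res px [ 0.1 -0.7 -0.1 -0.2  3.3  4.1 -0.5 -0.5]
cup_yellow [ 0.594  -0.2987 -0.0008] res px [-0.1 -0.8  0.3  0.5 -0.2 -0.1  0.3  0.2]
cup_blue [ 0.5979  0.2873 -0.0037] res px [ 0.2  0.1 -0.5  0.8  0.8  0.4 -7.  -5. ]
saucer_red [ 0.6161 -0.161  -0.0041] res px [-0.2  0.7  0.1 -0.6 -0.1  1.2  0.1 -1.3]
saucer_yellow [ 0.4697  0.1833 -0.0064] res px [ 0.3  0.7 -0.3 -1.1 -0.3  2.   0.5 -1.1]
saucer_blue [ 0.6114  0.0086 -0.0023] res px [-0.2  0.3  0.5 -0.6 -1.  -0.2  1.3  0.4]
```

View pics/crop0.png

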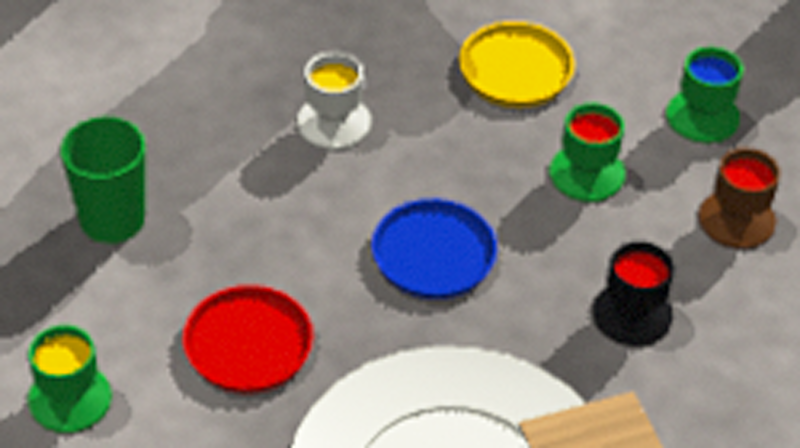

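The crop confirms the choice: green outside with yellow at lower left, red at centre right and blue at upper right. The black and brown cups are excluded. The surface sits at z≈0, and the pose fits leave only small residuals. First move: turn the yaw to zero.

```bash
python3 -m crank '0 0 0 0 0 0.09; 0 0 0 0 0 0.09; 0 0 0 0 0 0.09; 0 0 0 0 0 0.09; 0 0 0 0 0 0.082' 1 40
```

```text
time: 2.35
ee_pos: [0.2245, -0.4746, 0.2313]
tool_rot: [-3.142, -0.0, -0.004]
force: [-0.1, 0.0, 0.2]
gripper_width: 0.0855
grasp_force: 0.0
```

```bash
python3 -m crank '37 -17.5 8 0 0 0; 37 -17.5 8 0 0 0; 37 -17.5 8 0 0 0; 37 -17.5 8 0 0 0; 37 -17.5 8 0 0 0'; python3 -m crank '37 -17.5 8 0 0 0; 37 -17.5 8 0 0 0; 37 -17.5 8 0 0 0; 37 -17.5 8 0 0 0; 37 -17.5 8 0 0 0'; python3 -m crank '0 0 0 0 0 0; 0 0 0 0 0 0; 0 0 0 0 0 0; 0 0 0 0 0 0; 0 0 0 0 0 0'; python3 - <<'E'
from meas import *
c=camera_model('wrist'); im=grab_frame('wrist'); cv2.imwrite('pics/w1.png',im)
R=cv2.Rodrigues(np.array(c['rvec']))[0];print((-R.T@np.array(c['tvec'])).round(3),R[2].round(2), get_state()['ee_pos'])
E
```

```text
time: 2.85
ee_pos: [0.4109, -0.3864, 0.1911]
tool_rot: [3.141, -0.0, -0.0]
force: [-0.7, -0.5, -0.3]
gripper_width: 0.0852
grasp_force: 0.0
time: 3.35
ee_pos: [0.596, -0.2987, 0.1509]
tool_rot: [3.141, 0.0, -0.0]
force: [0.4, -0.8, 0.4]
gripper_width: 0.0855
grasp_force: 0.0
time: 3.85
ee_pos: [0.5937, -0.3005, 0.1519]
tool_rot: [3.141, -0.0, -0.002]
force: [0.0, 0.2, 0.1]
gripper_width: 0.0855
grasp_force: 0.0
[ 0.672 -0.301  0.295] [-0.3   0.   -0.95] [ 0.59379018 -0.30044452  0.15191406]
```

View pics/w1.png

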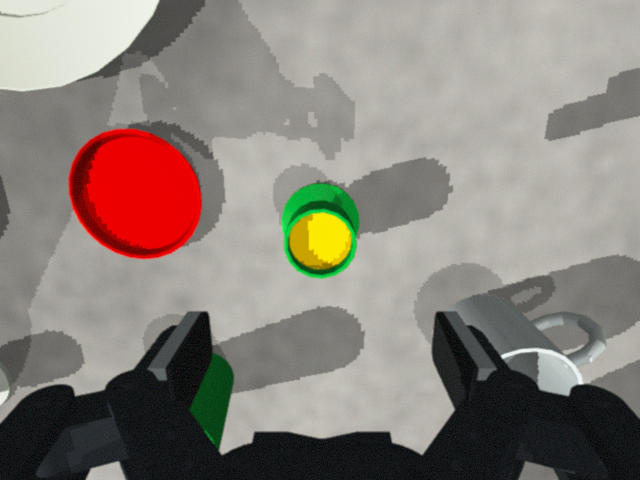

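The wrist view shows the yellow-inside green cup at (320,230), centred between the fingers, with the red saucer at (135,193). I'll fit both of them from here.

```bash
cat >> meas.py <<'E'
def wrist(items,pad=14,show=None):
    c=camera_model('wrist'); im=grab_frame('wrist'); s=get_state()
    if show: cv2.imwrite(show,im)
    for q,k,cols,x in items:
        try:
            v,r=measure({'w':(c,im)},k,cols,x,pad); f=lambda p: model(c,k,p[0],p[1],0)-(model(c,k,*v)-r)
            w=least_squares(f,x).x; print(q,'z-free',v.round(4),'z=0',w.round(4),'res',f(w).round(1))
        except Exception as e: print(q,e)
    print('tcp',np.round(s['ee_pos'],4))
E
python3 - <<'E'
from meas import *
wrist([('cup_y','cup',['green','yellow'],(.594,-.299)),('saucer_red','saucer',['red'],(.616,-.161))])
E
```

```text
cup_y z-free [ 5.948e-01 -2.993e-01 -2.000e-04] z=0 [ 0.5949 -0.2993] res [ 0.3 -0.2 -0.3  0.2]
saucer_red z-free [ 0.6163 -0.1591 -0.0029] z=0 [ 0.6167 -0.1605] res [-0.4 -0.8  0.4  1.1]
tcp [ 0.5939 -0.3003  0.1518]
```

```bash
python3 -m crank '1 -1 30 0 0 0; 0 0 30 0 0 0; 0 0 30 0 0 0; 0 0 20 0 0 0; 0 0 14 0 0 0'; python3 -m crank '0 0 0 0 0 0; 0 0 0 0 0 0; 0 0 0 0 0 0; 0 0 0 0 0 0; 0 0 0 0 0 0' 0 30;  python3 -m crank '0 0 0 0 0 0; 0 0 0 0 0 0; 0 0 0 0 0 0; 0 0 0 0 0 0; 0 0 0 0 0 0'
```

```text
time: 4.45
ee_pos: [0.5942, -0.2985, 0.0256]
tool_rot: [-3.141, 0.002, -0.001]
force: [-0.5, -0.7, 0.4]
gripper_width: 0.0853
grasp_force: 0.0
time: 4.95
ee_pos: [0.5968, -0.2994, 0.0292]
tool_rot: [3.14, -0.003, -0.0]
force: [-0.4, -0.7, 5.3]
gripper_width: 0.0454
grasp_force: 31.0
time: 5.45
ee_pos: [0.5968, -0.2994, 0.0292]
tool_rot: [3.14, -0.003, -0.0]
force: [0.8, 0.4, 6.4]
gripper_width: 0.0456
grasp_force: 31.0
```

```bash
python3 -m crank '0 0 -5 0 0 0; 0 0 -10 0 0 0; 0 0 -15 0 0 0; 0 0 -15 0 0 0; 0 0 -5 0 0 0'; python3 - <<'E'
from bench import *
import cv2
s=get_state();print(s['ee_pos'],s['force'])
cv2.imwrite('pics/g1.png',grab_frame('wrist'))
im=grab_frame('side'); cv2.imwrite('pics/g1s.png',cv2.resize(im[180:400,220:500],None,fx=2.5,fy=2.5))
E
```

```text
time: 5.95
ee_pos: [0.5966, -0.2991, 0.0795]
tool_rot: [3.14, -0.003, -0.0]
force: [0.6, -0.0, -0.8]
gripper_width: 0.0454
grasp_force: 30.8
[ 0.59659133 -0.29911872  0.07947426] [ 0.6129128  -0.0129367  -0.78879156]
```

View pics/g1s.png

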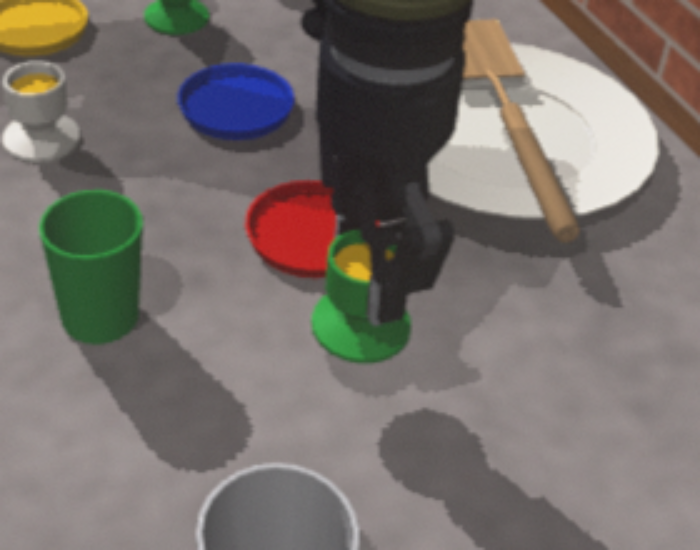

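View pics/g1.png

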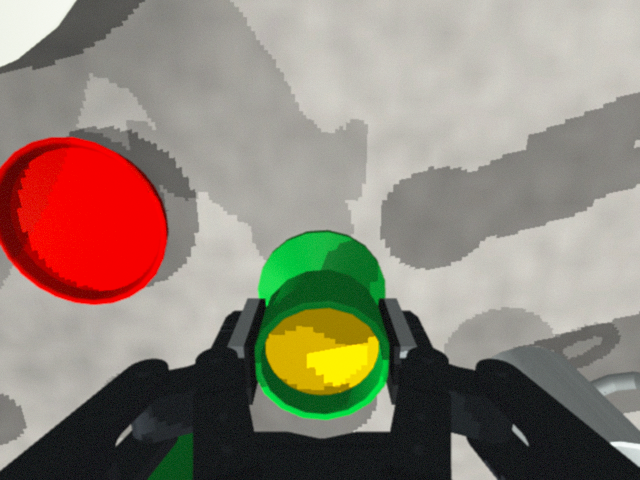

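The cup is held upright and clear of the surface (side crop about (360,290), wrist view about (322,340)). The lift held. Now I carry it high to the yellow saucer.

```bash
python3 -m crank '0 0 -25 0 0 0; 0 0 -25 0 0 0; 0 -10 -20 0 0 0; -5 -20 -5 0 0 0; -10 -30 0 0 0 0' - 40; python3 -m crank '-12 -40 0 0 0 0; -12 -40 0 0 0 0; -12 -40 0 0 0 0; -12 -40 0 0 0 0; -12 -40 0 0 0 0'; python3 -m crank '-12 -40 0 0 0 0; -12 -40 0 0 0 0; -12 -40 0 0 0 0; -8 -30 0 0 0 0; -5 -20 0 0 0 0'; python3 -m crank '-2 -10 0 0 0 0; -1 -6 0 0 0 0; 0 0 0 0 0 0; 0 0 0 0 0 0; 0 0 0 0 0 0'; python3 - <<'E'
from meas import *
wrist([('saucer_yellow','saucer',['yellow'],(.471,.183)),('cup_red','cup',['green','red'],(.601,.166))],show='pics/w2.png')
E
```

```text
time: 6.55
ee_pos: [0.5816, -0.2395, 0.1528]
tool_rot: [3.14, -0.002, -0.002]
force: [0.0, 1.0, -0.5]
gripper_width: 0.0453
grasp_force: 41.0
time: 7.05
ee_pos: [0.5192, -0.0371, 0.1515]
tool_rot: [-3.141, 0.001, -0.001]
force: [1.3, 0.5, -0.1]
gripper_width: 0.0453
grasp_force: 41.0
time: 7.55
ee_pos: [0.4702, 0.0624, 0.1551]
tool_rot: [-3.083, 0.001, 0.093]
force: [-0.1, -1.7, -0.5]
gripper_width: 0.0453
grasp_force: 41.1
time: 8.05
ee_pos: [0.4676, 0.069, 0.1561]
tool_rot: [-3.077, 0.001, 0.104]
force: [0.3, 0.0, -0.7]
gripper_width: 0.0453
grasp_force: 41.1
saucer_yellow z-free [ 0.4706  0.183  -0.0021] z=0 [0.471  0.1822] res [-0.1 -0.7  0.1  0.9]
cup_red z-free [ 0.5773  0.1644 -0.0015] z=0 [0.5851 0.1637] res [  0.4 -18.   -0.9  26.3]
tcp [0.4675 0.0691 0.156 ]
```

View pics/w2.png

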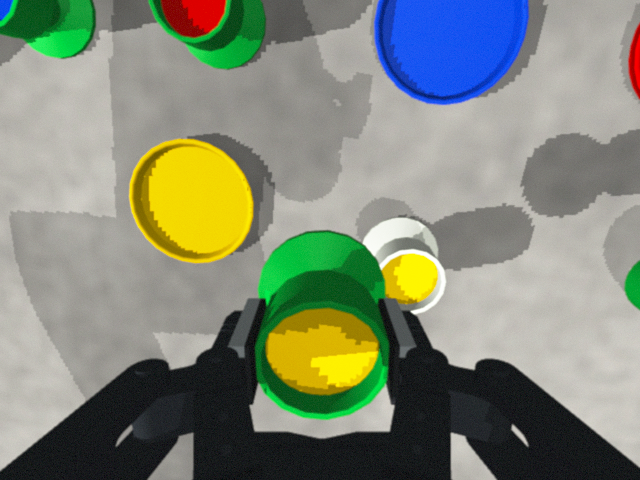

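The white cup is at (405,265), the yellow saucer at (192,200), and the cup is held upright. The arm stopped short with a small tilt, so I'll check the joints against their ranges.

```bash
python3 -c "
from bench import *
s=get_state();print(s['joint_pos'],s['tool_rot'],s['dq'],s['time'])"
```

```text
[ 0.10271266  0.21924589 -0.40152982  0.95077198  0.06482932  3.14061536] [-3.07676263e+00  6.88047305e-04  1.03687904e-01] [ 1.91638474e-03  3.80286080e-04 -2.24106250e-03  1.46133833e-03
  2.41972372e-05 -5.32168918e-04] 8.1
```

Joint 6 is at its limit (q6 = π + q1 − yaw). The cups are round, so I'll work at yaw 90° (tool x = +y, tool y = +x). I remove the tilt first, then turn.

```bash
python3 -m crank '0 0 0 0 0 -0.1; 0 0 0 -0.064 0.006 0; 0 0 0 0 0 -0.13; 0 0 0 0 0 -0.13; 0 0 0 0 0 -0.13'; python3 -m crank '0 0 0 0 0 -0.14; 0 0 0 0 0 -0.14; 0 0 0 0 0 -0.14; 0 0 0 0 0 -0.14; 0 0 0 0 0 -0.14';  python3 -m crank '0 0 0 0 0 -0.14; 0 0 0 0 0 -0.137; 0 0 0 0 0 0; 0 0 0 0 0 0; 0 0 0 0 0 0'
```

```text
time: 8.6
ee_pos: [0.4673, 0.0694, 0.1561]
tool_rot: [3.138, -0.011, 0.599]
force: [0.3, 0.0, -0.3]
gripper_width: 0.0452
grasp_force: 41.2
time: 9.1
ee_pos: [0.4674, 0.0692, 0.156]
tool_rot: [3.131, -0.006, 1.299]
force: [-0.8, 1.1, -0.5]
gripper_width: 0.0452
grasp_force: 41.2
time: 9.6
ee_pos: [0.4673, 0.0693, 0.1561]
tool_rot: [3.13, -0.003, 1.569]
force: [-0.4, -0.3, -0.3]
gripper_width: 0.045
grasp_force: 41.2
```

```bash
python3 -m crank '20 1 0 0.011 0 0; 30 1 0 0 0 0; 30 1 0 0 0 0; 24 0.7 0 0 0 0; 10.5 0 0 0 0 0'; python3 -m crank '0 0 20 0 0 0; 0 0 30 0 0 0; 0 0 30 0 0 0; 0 0 20 0 0 0; 0 0 10 0 0 0'; python3 -m crank '0 0 4 0 0 0; 0 0 0 0 0 0; 0 0 0 0 0 0; 0 0 0 0 0 0; 0 0 0 0 0 0'
```

```text
time: 10.1
ee_pos: [0.4712, 0.1857, 0.1565]
tool_rot: [3.141, -0.004, 1.572]
force: [-0.2, -0.7, -1.1]
gripper_width: 0.0451
grasp_force: 41.2
time: 10.6
ee_pos: [0.4694, 0.1831, 0.0446]
tool_rot: [-3.139, -0.001, 1.57]
force: [0.0, 0.1, -0.5]
gripper_width: 0.0451
grasp_force: 41.2
time: 11.1
ee_pos: [0.4717, 0.1845, 0.0433]
tool_rot: [3.14, -0.004, 1.571]
force: [0.3, -0.2, -0.0]
gripper_width: 0.0452
grasp_force: 41.2
```

```bash
python3 -m crank '0 0 3 0 0 0; 0 0 3 0 0 0; 0 0 1 0 0 0; 0 0 1 0 0 0; 0 0 0 0 0 0'; python3 -m crank '0 0 1 0 0 0; 0 0 0 0 0 0; 0 0 0.5 0 0 0; 0 0 0 0 0 0; 0 0 0 0 0 0'; python3 - <<'E'
from bench import *
import cv2
im=grab_frame('side'); cv2.imwrite('pics/p1s.png',cv2.resize(im[100:260,170:350],None,fx=3.5,fy=3.5))
E
```

```text
time: 11.6
ee_pos: [0.4709, 0.1843, 0.0344]
tool_rot: [3.141, -0.003, 1.571]
force: [-1.0, -0.2, -1.3]
gripper_width: 0.0448
grasp_force: 41.2
time: 12.1
ee_pos: [0.4709, 0.1843, 0.0342]
tool_rot: [3.141, -0.003, 1.571]
force: [-3.1, -1.1, 9.9]
gripper_width: 0.0451
grasp_force: 41.8
```

View pics/p1s.png

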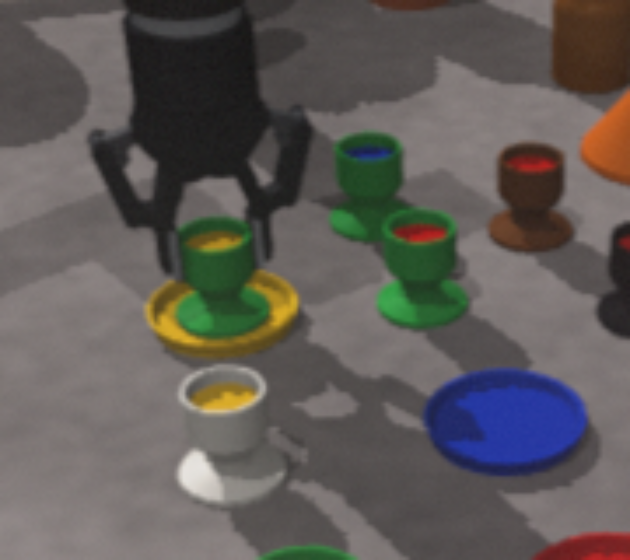

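The cup stands centred in the yellow saucer (crop (222,290)), and contact came at the predicted height. Release and rise.

```bash
python3 -m crank '0 0 -0.5 0 0 0; 0 0 0 0 0 0; 0 0 0 0 0 0; 0 0 0 0 0 0; 0 0 0 0 0 0' 1; python3 -m crank '0 0 -10 0 0 0; 0 0 -25 0 0 0; 0 0 -30 0 0 0; 0 0 -30 0 0 0; 0 0 -20 0 0 0'; python3 -m crank '0 10 0 0 0 0; 0 30 0 0 0 0; -5 30 0 0 0 0; -5 30 0 0 0 0; -5 25 0 0 0 0'; python3 -m crank '0 4 0 0 0 0; 0 0 0 0 0 0; 0 0 0 0 0 0; 0 0 0 0 0 0; 0 0 0 0 0 0'; python3 - <<'E'
from meas import *
wrist([('cup_red','cup',['green','red'],(.604,.165)),('cup_blue','cup',['green','blue'],(.603,.286)),('saucer_blue','saucer',['blue'],(.612,.008))],show='pics/w3.png')
cams={n:(camera_model(n),grab_frame(n)) for n in ['side','scene']}
SH['foot']=[(0,.031)]
for n in cams:  # placed yellow cup, lip+foot via green only
  print(n,*[a.round(4) for a in measure({n:cams[n]},'cup',['green'],(.471,.183),z0=.005)])
E
```

```text
time: 12.65
ee_pos: [0.4709, 0.1842, 0.0333]
tool_rot: [3.141, -0.003, 1.571]
force: [-0.2, 0.2, 0.7]
gripper_width: 0.0852
grasp_force: 0.0
time: 13.15
ee_pos: [0.4718, 0.1842, 0.1514]
tool_rot: [3.138, -0.004, 1.571]
force: [0.4, 0.2, 0.6]
gripper_width: 0.0855
grasp_force: 0.0
time: 13.65
ee_pos: [0.5976, 0.1686, 0.1477]
tool_rot: [3.141, -0.003, 1.571]
force: [0.5, -0.4, 0.2]
gripper_width: 0.0852
grasp_force: 0.0
time: 14.15
ee_pos: [0.599, 0.1692, 0.1487]
tool_rot: [3.142, -0.003, 1.572]
force: [-0.2, -0.5, -0.9]
gripper_width: 0.0852
grasp_force: 0.0
cup_red z-free [ 0.6028  0.1628 -0.0018] z=0 [0.6028 0.1634] res [ 0.1 -0.6 -0.1  0.6]
cup_blue z-free [ 0.5983  0.2864 -0.0081] z=0 [0.5984 0.2848] res [ 0.2 -1.9 -0.2  2.8]
saucer_blue z-free [ 0.6127  0.0054 -0.0115] z=0 [0.6122 0.0145] res [-1.3 -2.9  1.3  3.7]
tcp [0.5992 0.1692 0.1488]
side [ 0.4747  0.2212 -0.0178] [-0.0897  0.0685  0.0905 -0.0681]
scene [ 0.4225  0.2206 -0.0525] [-0.248   0.1801  0.2472 -0.1812]
```

View pics/w3.png

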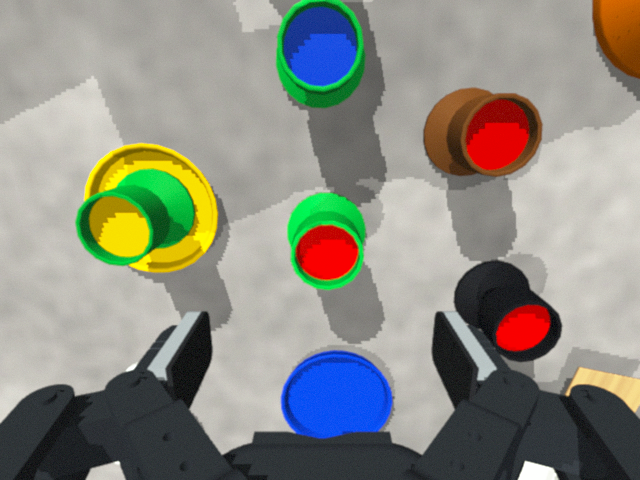

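The wrist view shows the yellow cup in its saucer (150,210), the red-inside green cup at (327,240) right below the gripper, the blue-inside cup at (320,50), and the brown and black cups off to the right. Now grasp the red one.

```bash
python3 -m crank '-6 3.5 20 0 0 0; 0 0 30 0 0 0; 0 0 30 0 0 0; 0 0 25 0 0 0; 0 0 14 0 0 0'; python3 -m crank '0 0 0 0 0 0; 0 0 0 0 0 0; 0 0 0 0 0 0; 0 0 0 0 0 0; 0 0 0 0 0 0' 0 40; python3 -m crank '0 0 0 0 0 0; 0 0 0 0 0 0; 0 0 0 0 0 0; 0 0 0 0 0 0; 0 0 0 0 0 0'
```

```text
time: 14.8
ee_pos: [0.6018, 0.1629, 0.0272]
tool_rot: [-3.139, -0.002, 1.571]
force: [-0.0, -1.0, 0.7]
gripper_width: 0.0854
grasp_force: 0.0
time: 15.3
ee_pos: [0.6043, 0.1636, 0.031]
tool_rot: [3.139, -0.004, 1.571]
force: [-1.5, -0.0, 6.4]
gripper_width: 0.0453
grasp_force: 40.8
time: 15.8
ee_pos: [0.6044, 0.1636, 0.0311]
tool_rot: [3.139, -0.004, 1.571]
force: [-2.0, -0.5, 5.7]
gripper_width: 0.0456
grasp_force: 40.9
```

```bash
python3 -m crank '0 0 -5 0 0 0; 0 0 -15 0 0 0; 0 0 -30 0 0 0; 0 0 -30 0 0 0; -10 0 -10 0 0 0'; python3 -m crank '-25 0 0 0 0 0; -40 2 0 0 0 0; -40 2 0 0 0 0; -40 2 0 0 0 0; -40 2 0 0 0 0'; python3 -m crank '-40 2 0 0 0 0; -40 2 0 0 0 0; -25 0 0 0 0 0; -15 0 0 0 0 0; -9 0 0 0 0 0'; python3 -m crank '0 0 0 0 0 0; 0 0 0 0 0 0; 0 0 0 0 0 0; 0 0 0 0 0 0; 0 0 0 0 0 0'; python3 - <<'E'
from bench import *
import cv2
cv2.imwrite('pics/w4.png',cv2.hconcat([cv2.resize(grab_frame('wrist'),(400,300)),cv2.resize(grab_frame('side')[170:410,180:500],(400,300))]))
E
```

```text
time: 16.3
ee_pos: [0.6058, 0.1542, 0.1229]
tool_rot: [3.135, -0.005, 1.573]
force: [0.7, 1.0, -0.4]
gripper_width: 0.0456
grasp_force: 41.0
time: 16.8
ee_pos: [0.6107, -0.0342, 0.118]
tool_rot: [-3.141, -0.003, 1.571]
force: [-0.6, 1.3, -0.0]
gripper_width: 0.0453
grasp_force: 41.0
time: 17.3
ee_pos: [0.6148, -0.1624, 0.1177]
tool_rot: [-3.141, -0.003, 1.569]
force: [-0.3, 0.1, -1.4]
gripper_width: 0.0452
grasp_force: 41.0
time: 17.8
ee_pos: [0.6156, -0.1601, 0.1186]
tool_rot: [3.141, -0.003, 1.572]
force: [1.5, 0.1, 0.0]
gripper_width: 0.0455
grasp_force: 41.0
```

View pics/w4.png

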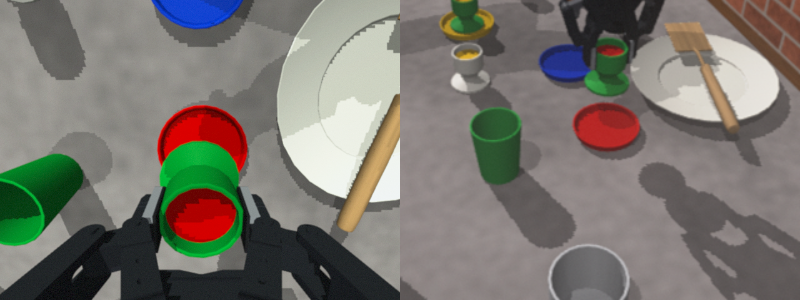

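The red cup hangs upright over the red saucer (wrist (202,140)), and the plate and tumbler are clear. Lower it.

```bash
python3 -m crank '0 1 20 0 0 0; 0 0 25 0 0 0; 0 0 20 0 0 0; 0 0 8 0 0 0; 0 0 4 0 0 0'; python3 -m crank '0 0 0 0 0 0; 0 0 1 0 0 0; 0 0 1 0 0 0; 0 0 0 0 0 0; 0 0 0 0 0 0'
```

```text
time: 18.4
ee_pos: [0.616, -0.1605, 0.0407]
tool_rot: [-3.141, -0.004, 1.571]
force: [-0.0, -0.8, -0.9]
gripper_width: 0.0454
grasp_force: 41.0
time: 18.9
ee_pos: [0.6168, -0.1608, 0.04]
tool_rot: [3.14, -0.003, 1.571]
force: [-0.3, 0.3, -0.7]
gripper_width: 0.0455
grasp_force: 41.0
```

```bash
python3 -m crank '0 0 2 0 0 0; 0 0 1 0 0 0; 0 0 0.5 0 0 0; 0 0 0 0 0 0; 0 0 0 0 0 0'; python3 -m crank '0 0 0.5 0 0 0; 0 0 0 0 0 0; 0 0 0.5 0 0 0; 0 0 0 0 0 0; 0 0 0 0 0 0'
```

```text
time: 19.4
ee_pos: [0.6165, -0.1608, 0.0362]
tool_rot: [3.141, -0.003, 1.571]
force: [-2.0, 0.3, 1.6]
gripper_width: 0.0454
grasp_force: 41.2
time: 19.9
ee_pos: [0.6165, -0.1609, 0.0361]
tool_rot: [3.141, -0.003, 1.571]
force: [-3.1, -0.1, 7.3]
gripper_width: 0.0454
grasp_force: 41.6
```

```bash
python3 -m crank '0 0 -0.5 0 0 0; 0 0 0 0 0 0; 0 0 0 0 0 0; 0 0 0 0 0 0; 0 0 0 0 0 0' 1; python3 -m crank '0 0 -10 0 0 0; 0 0 -25 0 0 0; 0 0 -30 0 0 0; 0 0 -30 0 0 0; 0 0 -22 0 0 0'; python3 -m crank '30 0 0 0 0 0; 45 -2 0 0 0 0; 45 -2 0 0 0 0; 45 -2 0 0 0 0; 45 -2 0 0 0 0'; python3 -m crank '45 -2 0 0 0 0; 45 -2 0 0 0 0; 45 -2 0 0 0 0; 45 -2 0 0 0 0; 40 -2 0 0 0 0';  python3 -m crank '16 0 0 0 0 0; 0 0 0 0 0 0; 0 0 0 0 0 0; 0 0 0 0 0 0; 0 0 0 0 0 0'; python3 - <<'E'
from meas import *
wrist([('cup_blue','cup',['green','blue'],(.5984,.2855))],show='pics/w5.png')
E
```

```text
time: 20.4
ee_pos: [0.6165, -0.1607, 0.0352]
tool_rot: [3.141, -0.003, 1.571]
force: [-0.5, -0.5, 0.3]
gripper_width: 0.0858
grasp_force: 0.0
time: 20.9
ee_pos: [0.6173, -0.1613, 0.1555]
tool_rot: [3.138, -0.002, 1.571]
force: [-0.2, 1.0, -0.9]
gripper_width: 0.0857
grasp_force: 0.0
time: 21.4
ee_pos: [0.6084, 0.0505, 0.1541]
tool_rot: [3.14, -0.003, 1.571]
force: [1.1, 0.9, -0.4]
gripper_width: 0.0855
grasp_force: 0.0
time: 21.9
ee_pos: [0.5982, 0.2713, 0.1548]
tool_rot: [3.14, -0.004, 1.572]
force: [0.4, -0.3, 1.0]
gripper_width: 0.0855
grasp_force: 0.0
time: 22.4
ee_pos: [0.5987, 0.2831, 0.154]
tool_rot: [3.141, -0.003, 1.569]
force: [0.1, 0.5, 0.1]
gripper_width: 0.0852
grasp_force: 0.0
cup_blue z-free [ 0.5981  0.286  -0.0007] z=0 [0.5981 0.2862] res [-0.1 -0.1  0.1  0.1]
tcp [0.5987 0.2833 0.154 ]
```

View pics/w5.png

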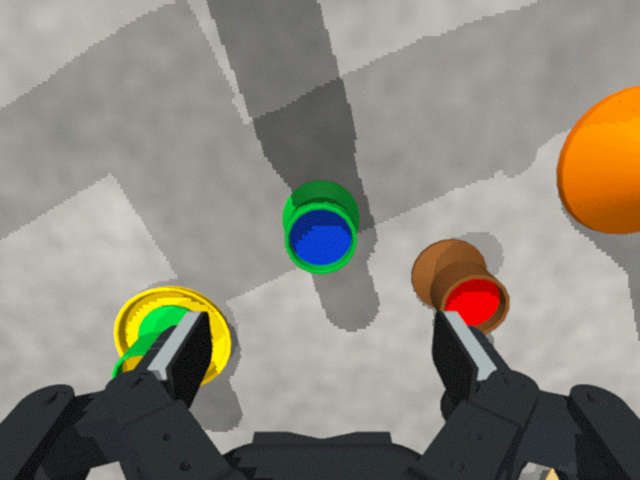

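The blue-inside green cup is at (320,228), directly ahead, and the brown cup (460,285) is clear of the fingers. Grasp it.

```bash
python3 -m crank '3 -0.5 20 0 0 0; 0 0 30 0 0 0; 0 0 30 0 0 0; 0 0 28 0 0 0; 0 0 15 0 0 0'; python3 -m crank '0 0 0 0 0 0; 0 0 0 0 0 0; 0 0 0 0 0 0; 0 0 0 0 0 0; 0 0 0 0 0 0' 0 40; python3 -m crank '0 0 0 0 0 0; 0 0 0 0 0 0; 0 0 -5 0 0 0; 0 0 -15 0 0 0; 0 0 -20 0 0 0'
```

```text
time: 22.95
ee_pos: [0.5965, 0.2864, 0.0282]
tool_rot: [-3.138, -0.001, 1.57]
force: [-0.5, -0.1, 0.1]
gripper_width: 0.0853
grasp_force: 0.0
time: 23.45
ee_pos: [0.5991, 0.2886, 0.0326]
tool_rot: [3.138, -0.004, 1.571]
force: [0.1, -1.3, 4.0]
gripper_width: 0.045
grasp_force: 41.1
time: 23.95
ee_pos: [0.5967, 0.2877, 0.07]
tool_rot: [-3.139, -0.002, 1.571]
force: [0.3, 0.1, -0.8]
gripper_width: 0.0453
grasp_force: 41.0
```

```bash
python3 -m crank '0 0 -25 0 0 0; -10 0 -20 0 0 0; -25 3 -10 0 0 0; -35 3 0 0 0 0; -35 3 0 0 0 0'; python3 -m crank '-35 3 0 0 0 0; -35 3 0 0 0 0; -35 0 0 0 0 0; -20 0 0 0 0 0; -10 0 0 0 0 0'; python3 -m crank '0 0 0 0 0 0; 0 0 0 0 0 0; 0 0 0 0 0 0; 0 0 0 0 0 0; 0 0 0 0 0 0'; python3 - <<'E'
from meas import *
cams={n:(camera_model(n),grab_frame(n)) for n in ['side','scene']}
print(*[a.round(4) for a in measure({'s':cams['side']},'saucer',['blue'],(.612,.008))])
wrist([('saucer_blue','saucer',['blue'],(.612,.008))],show='pics/w6.png')
E
```

```text
time: 24.45
ee_pos: [0.6072, 0.1826, 0.1262]
tool_rot: [3.14, -0.003, 1.572]
force: [0.7, -1.1, -1.4]
gripper_width: 0.0454
grasp_force: 41.0
time: 24.95
ee_pos: [0.6127, 0.0461, 0.1251]
tool_rot: [-3.142, -0.003, 1.569]
force: [-0.6, -0.0, -1.2]
gripper_width: 0.0452
grasp_force: 41.0
time: 25.45
ee_pos: [0.613, 0.0489, 0.1251]
tool_rot: [3.141, -0.003, 1.572]
force: [0.1, -1.1, -0.7]
gripper_width: 0.0449
grasp_force: 41.0
[ 0.6179  0.03   -0.021 ] [-0.4701  1.1692  0.4722 -0.986 ]
saucer_blue z-free [ 0.6134 -0.0788 -0.0537] z=0 [ 0.6134 -0.0337] res [-10.4 -25.4  10.4  32.5]
tcp [0.613  0.0484 0.1251]
```

View pics/w6.png

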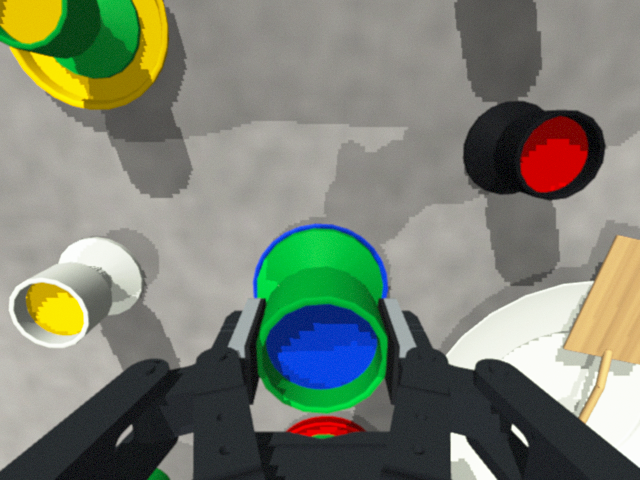

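The blue cup hangs upright and hides most of the blue saucer. The saucer's far rim shows evenly around the foot (top at (320,225)). I'll work out its centre y from that rim edge.

```bash
python3 - <<'E'
from meas import *
c=camera_model('wrist');print(get_state()['ee_pos'])
for y in (0,.005,.01,.015):
    p=proj(c,circ(.613,y,.012,.05)); print(y,p[:,1].min().round(1),p[:,0].min().round(1),p[:,0].max().round(1))
im=cv2.imread('pics/w6.png'); print(im[218:234,322].tolist())
E
```

```text
[0.61297503 0.04840034 0.12508926]
0 234.4 253.3 388.8
0.005 227.5 253.0 389.1
0.01 220.6 252.6 389.5
0.015 213.5 252.2 389.9
[[129, 136, 139], [130, 134, 133], [132, 134, 136], [129, 134, 138], [130, 138, 140], [154, 128, 125], [216, 94, 72], [217, 67, 24], [194, 56, 16], [153, 52, 1], [106, 91, 3], [64, 151, 0], [54, 181, 7], [67, 202, 2], [74, 211, 19], [73, 210, 18]]
```

```bash
python3 -m crank '-10 -0.5 0 0 0 0; -18 0 0 0 0 0; -10 0 15 0 0 0; 0 0 25 0 0 0; 0 0 20 0 0 0'; python3 -m crank '0 0 15 0 0 0; 0 0 6 0 0 0; 0 0 2 0 0 0; 0 0 0 0 0 0; 0 0 0 0 0 0'
```

```text
time: 26.1
ee_pos: [0.6124, 0.0079, 0.0643]
tool_rot: [3.141, -0.003, 1.569]
force: [0.4, 0.7, -1.5]
gripper_width: 0.0456
grasp_force: 41.0
time: 26.6
ee_pos: [0.6134, 0.01, 0.043]
tool_rot: [3.139, -0.003, 1.571]
force: [-0.1, 1.0, -1.3]
gripper_width: 0.0455
grasp_force: 41.0
```

```bash
python3 -m crank '0 0 2 0 0 0; 0 0 2 0 0 0; 0 0 1 0 0 0; 0 0 0 0 0 0; 0 0 0 0 0 0'; python3 -m crank '0 0 0.5 0 0 0; 0 0 0 0 0 0; 0 0 0.5 0 0 0; 0 0 0 0 0 0; 0 0 0 0 0 0'
```

```text
time: 27.1
ee_pos: [0.6128, 0.0103, 0.0377]
tool_rot: [3.14, -0.003, 1.571]
force: [-1.4, -0.4, 4.2]
gripper_width: 0.0452
grasp_force: 41.4
time: 27.6
ee_pos: [0.6127, 0.0103, 0.0376]
tool_rot: [3.14, -0.003, 1.571]
force: [-4.2, -0.1, 10.1]
gripper_width: 0.0449
grasp_force: 41.7
```

Contact at the predicted height. Release, rise, back off and check all three.

```bash
python3 -m crank '0 0 -0.5 0 0 0; 0 0 0 0 0 0; 0 0 0 0 0 0; 0 0 0 0 0 0; 0 0 0 0 0 0' 1; python3 -m crank '0 0 -10 0 0 0; 0 0 -25 0 0 0; 0 0 -35 0 0 0; 0 0 -35 0 0 0; 0 0 -35 0 0 0'; python3 -m crank '0 -30 -20 0 0 0; 0 -40 -20 0 0 0; 0 -40 -20 0 0 0; 0 -40 -10 0 0 0; 0 -30 0 0 0 0'; python3 -m crank '0 0 0 0 0 0; 0 0 0 0 0 0; 0 0 0 0 0 0; 0 0 0 0 0 0; 0 0 0 0 0 0'; python3 - <<'E'
from meas import *
a=grab_frame('scene');b=grab_frame('side')
cv2.imwrite('pics/fscene.png',a)
S={'red':(.6165,-.1608),'yellow':(.4707,.183),'blue':(.6122,.0085)}
Ma={'scene':(camera_model('scene'),a),'side':(camera_model('side'),b)}
for k,s in S.items():
  obs=[]
  for n,(M,im) in Ma.items():
    g=model(M,'cup',*s,.005); w=mask(im,['green'],g+[-6,-6,6,6]).astype(np.uint8)
    _,l,st,_=cv2.connectedComponentsWithStats(w); q=st[1+st[1:,4].argmax()]
    obs.append((M,np.r_[q[0]-.5,q[1]-.5,q[0]+q[2]-.5,q[1]+q[3]-.5]))
  v,r=fit(obs,'cup',s); print(k,'cup',v.round(4),'off mm',((v[:2]-s)*1000).round(1),'res',r.round(1))
cv2.imwrite('pics/fin.png',cv2.hconcat([cv2.resize(a[160:310,220:420],(400,300)),cv2.resize(b[130:310,190:430],(400,300))]))
for q in ['white_cup','tumbler']: print(q,[np.round(d['point'],3).tolist() for d in look_for(q,'scene')][:1])
E
```

```text
time: 28.1
ee_pos: [0.6124, 0.0103, 0.0362]
tool_rot: [3.142, -0.003, 1.571]
force: [-0.6, -1.1, -0.3]
gripper_width: 0.0853
grasp_force: 0.0
time: 28.6
ee_pos: [0.6123, 0.0098, 0.1786]
tool_rot: [3.141, -0.003, 1.571]
force: [0.1, 0.7, -0.4]
gripper_width: 0.0856
grasp_force: 0.0
time: 29.1
ee_pos: [0.431, 0.0096, 0.2489]
tool_rot: [3.138, -0.003, 1.571]
force: [0.6, 0.4, 0.9]
gripper_width: 0.0855
grasp_force: 0.0
time: 29.6
ee_pos: [0.4332, 0.0096, 0.2461]
tool_rot: [3.142, -0.003, 1.571]
force: [0.1, -0.6, -0.5]
gripper_width: 0.0857
grasp_force: 0.0
red cup [ 0.6146 -0.1598  0.0038] off mm [-1.9  1. ] res [-0.2 -0.4  0.4  0.4 -0.8 -0.5  0.8  0.6]
yellow cup [0.4702 0.1837 0.003 ] off mm [-0.5  0.7] res [-0.6 -0.4  1.   0.7 -0.7 -1.1  0.5  1.1]
blue cup [0.611  0.0088 0.0041] off mm [-1.2  0.3] res [-0.8 -0.8  0.9  0.8 -0.2  0.1  0.1 -0. ]
white_cup [[0.455, 0.008, 0.038]]
tumbler [[0.462, -0.198, 0.057]]
```

View pics/fin.png

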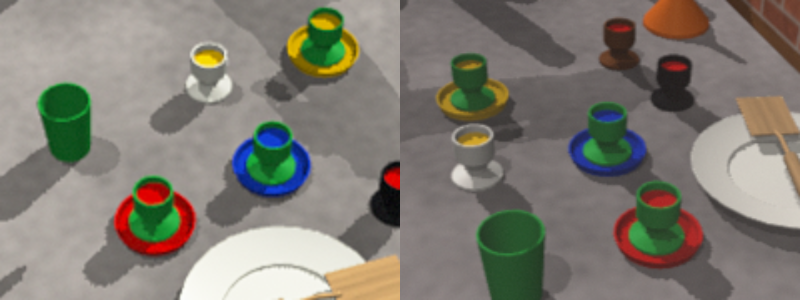

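All three cups stand upright within about 2 mm of their saucer centres, the white cup and tumbler have not moved, and the arm is clear. Handing in.

```bash
python3 -c "
from bench import *
print(job_done())"
```

```text
the job is handed in; nothing more can be done
None
```

I handed the job in after about 30 s of robot time, and no verdict was returned: the red, yellow and blue green egg cups each stand upright on their matching saucers, measured within about 2 mm of centre, and the white cup and tumbler measured unmoved (I did not re-measure the measuring cup, but the arm never went near it).

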